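Close the ear irrigator's filler with its click-stop cap

ROBOT

A 6-joint arm with a two-finger parallel gripper is mounted at the origin on the work surface. World frame = base frame: x ahead of the robot, y to its left, z up, the work surface at z = 0. Lengths are in mm, angles in rad, forces in N, time in s.
With the tool pointing down it reaches from about 350 to 975 mm from the base axis. Payload 7.1 kg.
Tool frame: the origin (TCP) lies at the very end of the fingers, on their centre line; the grasp point (between the pads) lies 19 mm behind it; z points along the fingers, y is the direction in which the jaws open and shut (so a half turn about z gives the same grasp; the last joint's range is limited). The gripper opens to 88 mm and grips with 3 to 60 N. Pads are 20 mm wide; open, the fingers measure 115 mm over their backs; the gripper's body (75 mm by 178 mm) begins 61 mm behind the grasp point.
Start: joints at [-1.252, 0.423, 1.63, -0, 1.089, -0.019], TCP at [207.15, -589.656, 222.675] pointing down, gripper open.
Joint ranges: [-3, 3], [-0.9, 2.11], [0.09, 2.58], [-1.31, 4.45], [0.11, 2.69], [-2.54, 2.54]. Speed limits (rad/s): [2.39, 2.39, 3.01, 3.14, 3.14, 3.14].

INTERFACE

Orientations are given as a rotation vector (axis times angle).
In Python, from workcell import monitor, vision, order, find_in, regions_of, place_of gives the robot as it stands. The module is installed in compiled form; this text tells all that it offers.
- The arm moves only by the tool carry_out, never from a script. Its argument "targets" is a list of rows, each a list of 3 entries, a list of its own where there are three numbers: the turn, a rotation vector about the world's x, y, z in degrees, then the shift along the world's x, y, z in mm, then the finger opening in mm, from 0 to 87.8. In form: [[[rx, ry, rz], [x, y, z], hand], ...]. A call has 1 to 10 rows; each row is the pose to reach, as a shift and turn from the pose commanded when the call began; what a row does not reach only later rows make up. A row lasts 1/12 s, in which the tool goes at most 41.7 mm and 7.16 degrees, less where a joint would pass 70% of its speed; a pose out of reach is approached as far as the arm can. A call with a gripper value outside its range is refused whole. The fingers move at their own pace and stop on an object; the grip force is fixed at half the most. Time passes only in rows, so rows that repeat a pose let the fingers close. It gives the time, the measured TCP pose, the force and the opening at its end, in the units of the state.
- monitor.get_obs(): the state, without advancing time (a new reading comes with each control period).
- vision.get_image(name): name is "scene" or "top" or "wrist"; returns the picture (480x640x3 uint8, red, green, blue); there is no depth.
- vision.camera_model(name): a dict with "K" (3x3 intrinsics, pixels), "dist" ([k1, k2, p1, p2, k3] as OpenCV has them; the pictures are not rectified), "rvec" (rotation vector, rad) and "tvec" (3), from world to camera coordinates, as OpenCV has them. Camera axes: x right, y down, z forward; pixel columns grow to the right and rows downward; lengths in mm; the calibration is good to about 2 mm. A picture is of the moment at which its call begins: read the wrist's pose just before it. camera_model takes no time and is no camera call; for the wrist camera it gives the pose at the moment of the call.
- order.close_job(): hands the job in, once; it reports no verdict.
Trained networks look in the newest picture that a camera, given by its name, has taken for a name from the list of things; names that differ only in an ending like _2 or _b are one class to them, and where a whole thing is asked for, a point or a joint stands for the part that bears it (a point fixed in the world has none). Each returns a list of dicts, best first, with "confidence" (0 to 1); they miss things now and then, are a little off and sometimes report something else, mostly with a low value. They report only what shows in the picture. A call takes as long as a camera call. They do not tell look-alikes from the thing itself.
- find_in(query, camera): "point" ([x, y, z] in mm, in the coordinates of the camera as it stood for that picture, good to about 4 mm: the middle of the surface that is visible of it).
- regions_of(query, camera): "mask" (480x640 bool, what is visible of it).
- place_of(query, camera): "point" ([x, y, z] in mm, in the coordinates of the camera as it stood for that picture, good to about 4 mm: a listed point, or the origin of a listed thing).
The state is a dict: "t": time; "qpos": joint angles; "qvel": joint speeds; "joint_torque": joint torques, N m; "ee_pos": TCP position; "orientation": TCP orientation; "ft_force": force on the tool from outside, world axes, zero at the start; "moment": the same for the moment, N m; "width": finger opening in mm.
Only numpy, scipy, OpenCV 4.12 (cv2) and the standard library are available. Lean on these libraries where they do the work, as an engineer would, in place of code of your own. Each camera call takes 0.05 s, during which the arm holds its last target.

TASK

The ear irrigator has just been refilled: take its winged filler cap out of the open drawer and set it down into the filler neck on top of the irrigator. Push it down gently against its sprung seal and turn it clockwise to the stop, and on until the ratchet has clicked over two or three times, then let go. Do not press hard, do not go on ratcheting, and leave the drawer and the other things in it as they are.

Things in the scene. Friction and masses are not known exactly. Their poses are not given: they have to be found in the camera images.
- cap: Steel plug of the push-and-turn filler cap (0.3 kg in all); origin: centre of its flat underside, z up. Radius 16, chamfered foot; two lugs on its +-x axis out to radius 21, 9 wide, 2 to 6 above the origin. The seal and the ratcheted grip sit on it. It stands upright, plug down, in one of the 3 wide bays of the tray in the open drawer, 18 above the table.
- cap_seal: The cap's springy black seal disc, radius 26.5, round the plug; same origin and axes as the plug. Its underside is 9 above the plug's origin; it yields 9 N per mm for 1.5 mm, then is solid. It takes 10 to 15 N well; over 20 N crushes it.
- cap_grip (a point): Centre of the black grip rib, 39 above the plug's origin; x along the rib, at first in line with the lugs. Rib 54 long, 14 thick, 28 to 50 above the plug's origin, on a dark grey disc of radius 30. Turned clockwise it takes the plug along; when that stops, the ratchet slips: 36 clicks a turn (10 degrees each). The torque climbs to about 0.4 N m on each tooth and falls by over 0.1 at the click.
- neck (a point): Centre of the filler neck's rim, 130 above the table; z up. Outer radius 30. Flange 4 thick, hole of radius 17.5, two slots about 13 wide out to radius 23 on the +-x axis. Lugs drop through the slots until the seal rests on the rim (plug origin 9 below it). Pushed 1 mm more (9 N) they clear the flange; after 35 degrees clockwise they hold by themselves. The stop comes unseen at 38 to 98 degrees.
- irrigator: Fixed white ear irrigator, 215 x 160, lid 108 above the table; origin: centre of its underside, x from its front panel to its rear. The grey neck stands 30 in front of the centre; a handpiece lies across the rear of the lid, 100 behind the neck, up to 141 above the table.
- drawer (a joint): How far the shallow maple drawer has been pulled out (+, m) or pushed in (-) from where it stood at the start, open by some 160. It glides on runners with about 4 N. Its sides rise 48 above the table, its front 81; the grey tray's dividers 42; wide bays 81 x 190, floor 18 above the table.
- tip_stand: White stand with eight black otoscope tips, 90 x 44 x 46, in a wide bay of the drawer tray; origin under its centre. Leave alone.
- otoscope_head: Chrome otoscope head on its lens plate, 44 high, its neck to one side, in a wide bay of the drawer tray; origin under the barrel. Leave alone.
- curette_a: Steel ear curette, 140 long, 6 wide, lying in the narrow bay of the drawer tray. Leave alone.
- curette_b: Second steel ear curette like the first, lying beside it. Leave alone.
There are look-alikes about, which are no part of the job. Leave any green or purple look-alike of the cap alone.

How it is judged:
By the outcome, as a careful person would: the job done as asked, in the order asked, and still so for the second after the job is handed in, with the robot touching nothing.
It also fails if it takes over 67 s, if anything falls off the work surface, if the arm or the gripper's body presses on something with over 40 N, if the wrist force passes 120 N, or if a joint passes its speed limit or range.

## Working session

There is one attempt and no reset: what is moved stays moved. The work goes in short steps, Python scripts to look and compute and a tool call to move; the robot and the scene stay as the last step left them, time stands still between calls to the robot, and variables do not carry over. Pictures are saved under pics/ and viewed, and the job is handed in when it is done.

Besides the shell and the picture viewer there is one more tool, called as name([rows], argument=value, ...), one row to a line, values as JSON. carry_out: Moves the arm, as the interface text tells. Its arguments: {"type":"object","properties":{"targets":{"type":"array","items":{"type":"array"}}},"required":["targets"]}

```bash
mkdir -p pics
cat > h.py <<'E'
import numpy as np, cv2
from workcell import monitor, vision, order, find_in, regions_of, place_of
def snap(cam,name):
    im=vision.get_image(cam); cv2.imwrite(f'pics/{name}.png',im[:,:,::-1]); return im
def cm(cam):
    m=vision.camera_model(cam); R=cv2.Rodrigues(np.array(m['rvec'],float))[0]; return np.array(m['K'],float),np.array(m['dist'],float),R,np.array(m['tvec'],float).ravel()
def toworld(p,cam):
    K,d,R,t=cm(cam); return R.T@(np.array(p)-t)
def ray(px,cam,z):
    K,d,R,t=cm(cam); u=cv2.undistortPoints(np.array([[px]],float),K,d).ravel()
    v=R.T@np.array([u[0],u[1],1]); c=-R.T@t; return c+v*(z-c[2])/v[2]
def proj(P,cam):
    K,d,R,t=cm(cam); return cv2.projectPoints(np.array(P,float).reshape(-1,3),cv2.Rodrigues(R)[0],t,K,d)[0].reshape(-1,2)
E
python3 - <<'E'
from h import *
snap('scene','s0'); 
for q in ['cap','neck','irrigator']:
    print(q,[(np.round(toworld(r['point'],'scene')),round(r['confidence'],2)) for r in place_of(q,'scene')])
snap('top','t0')
for q in ['cap','cap_grip','neck','irrigator','drawer','tip_stand','otoscope_head']:
    try: print(q,[(np.round(toworld(r['point'],'top')),round(r['confidence'],2)) for r in place_of(q,'top')])
    except Exception as e: print(q,e)
o=monitor.get_obs(); print({k:np.round(v,3) for k,v in o.items()})
E
```

```text
cap [(array([546., -92.,  16.]), 0.82), (array([ 324., -130.,   -2.]), 0.6), (array([346., -35.,  -2.]), 0.56)]
neck [(array([559., 199., 128.]), 0.84), (array([545., -94.,  18.]), 0.52)]
irrigator [(array([589., 211.,  -3.]), 0.63)]
cap [(array([631.,  27.,   5.]), 0.87), (array([345., -34.,   6.]), 0.82), (array([ 323., -126.,    1.]), 0.81), (array([542., -93.,  23.]), 0.65)]
cap_grip [(array([ 323., -126.,   38.]), 0.94), (array([353., -34.,  39.]), 0.93), (array([544., -90.,  61.]), 0.73)]
neck [(array([558., 200., 128.]), 0.79)]
irrigator [(array([587., 204.,   0.]), 0.83)]
drawer it knows: cap, cap_grip, cap_seal, curette, irrigator, neck, otoscope_head, tip_stand
tip_stand [(array([ 574., -180.,   20.]), 0.83), (array([ 537., -339.,   15.]), 0.51), (array([544., -95.,  21.]), 0.42)]
otoscope_head []
{'t': np.float64(0.55), 'qpos': array([-1.252,  0.423,  1.63 ,  0.   ,  1.089, -0.019]), 'qvel': array([-0.   , -0.   , -0.   , -0.001, -0.001, -0.   ]), 'joint_torque': array([ 1.0000e-03, -5.4422e+01, -2.7388e+01,  6.4000e-02,  1.7000e-02,
       -0.0000e+00]), 'ee_pos': array([ 207.147, -589.665,  222.663]), 'orientation': array([-3.097, -0.528, -0.   ]), 'ft_force': array([ 0.593, -0.533,  0.107]), 'moment': array([0.043, 0.006, 0.001]), 'width': np.float64(87.741)}
```

View pics/s0.png

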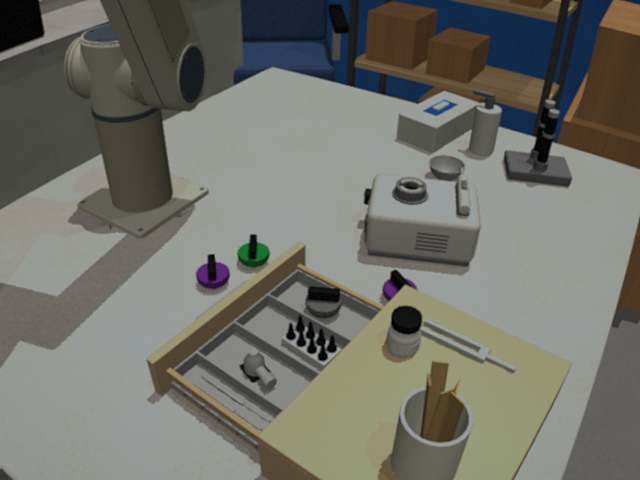

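View pics/t0.png

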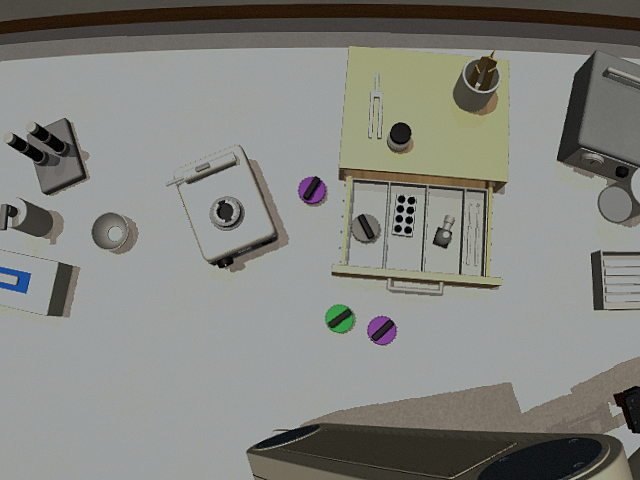

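Candidates in the top picture are purple (313,189), green (340,318), purple (382,330) and dark grey in the drawer bay at (365,228). Only the last one fits the description. The neck is at (227,211). I'll check it in a close crop.

Run:
```python
from h import *
im=cv2.imread('pics/t0.png')
a=cv2.resize(im[195:260,330:400],None,fx=5.5,fy=5.5,interpolation=cv2.INTER_CUBIC)
b=cv2.resize(im[180:245,192:262],None,fx=5.5,fy=5.5,interpolation=cv2.INTER_CUBIC)
cv2.imwrite('pics/c0.png',np.hstack([a,b]))
K,d,R,t=cm('top'); print(K,d,-R.T@t)
print(ray((365,228),'top',57), ray((227,212),'top',130))
print(ray((342,270),'top',81),ray((490,279),'top',81))
print(proj([[544,-92,68],[559,199,130]],'top'))
for q,c in [('cap_grip','top'),('cap','top')]:
  for r in regions_of(q,c):
    m=r['mask']; ys,xs=np.nonzero(m); 
    print(q,round(r['confidence'],2),xs.mean(),ys.mean(),m.sum())
```

```text
[[558.5916506    0.         321.94419751]
 [  0.         558.5916506  243.14588814]
 [  0.           0.           1.        ]] [-0.16160234  0.          0.          0.          0.        ] [ 317.61979599  -23.09145675 1225.25548733]
[539.07419362 -89.20668185  57.        ] [557.08983422 193.12430447 130.        ]
[446.3170235  -40.14643747  81.        ] [ 428.50634147 -347.58845025   81.        ]
[[366.60233599 224.74178633]
 [224.1717542  211.07613451]]
cap_grip 0.81 364.3952380952381 228.07460317460317 630
cap_grip 0.75 311.0367412140575 189.9856230031949 626
cap_grip 0.71 338.8671875 318.1765625 640
cap_grip 0.2 224.79320531757756 205.8722304283604 8124
cap 0.82 364.4124629080119 228.18100890207714 674
cap 0.79 338.76307189542484 318.1666666666667 612
cap 0.76 311.0837209302326 190.32713178294574 645
cap 0.63 381.4926253687316 329.82890855457225 678
cap 0.16 224.74754901960785 206.14767156862746 8160
```

View pics/c0.png

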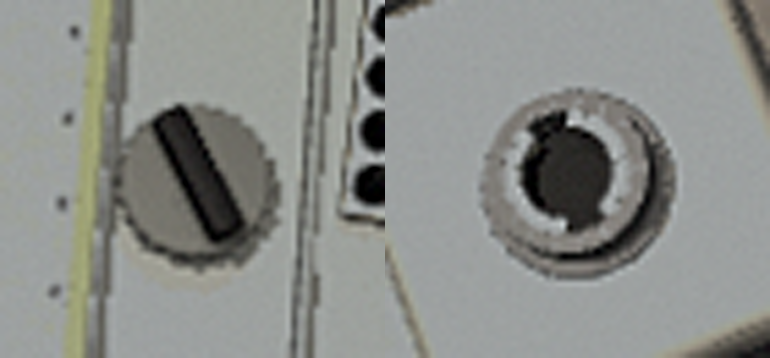

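The grey cap in the left bay, at crop (365,228), is the target. Its rib is at about 25° from world x, and the neck slots are at about 22°. I'll approach with the tool yaw at about 205° so the last joint has room for the turning.

carry_out([
  [[0,0,65],[160,240,30],60],
  [[0,0,65],[160,240,30],60],
  [[0,0,65],[160,240,30],60],
  [[0,0,65],[160,240,30],60],
  [[0,0,65],[160,240,30],60],
  [[0,0,65],[160,240,30],60],
  [[0,0,65],[160,240,30],60],
  [[0,0,65],[160,240,30],60],
  [[0,0,65],[160,240,30],60],
  [[0,0,65],[160,240,30],60],
])

```text
t: 1.48
ee_pos: [367.8, -348.9, 253.0]
orientation: [2.321, 2.117, -0.0]
ft_force: [0.4, -0.2, -0.2]
width: 60.0
```

carry_out([
  [[0,0,65],[170,260,0],60],
  [[0,0,65],[170,260,0],60],
  [[0,0,65],[170,260,0],60],
  [[0,0,65],[170,260,0],60],
  [[0,0,65],[170,260,0],60],
  [[0,0,65],[170,260,0],60],
  [[0,0,65],[170,260,0],60],
  [[0,0,65],[170,260,0],60],
  [[0,0,65],[170,260,0],60],
  [[0,0,65],[170,260,0],60],
])

```text
t: 2.32
ee_pos: [537.7, -88.8, 252.4]
orientation: [-0.825, -3.031, 0.0]
ft_force: [-0.7, -0.7, 0.6]
width: 59.8
```

carry_out([
  [[0,0,56],[0,0,-20],60],
  [[0,0,56],[0,0,-20],60],
  [[0,0,56],[0,0,-20],60],
  [[0,0,56],[0,0,-20],60],
  [[0,0,56],[0,0,-20],60],
  [[0,0,56],[0,0,-20],60],
  [[0,0,56],[0,0,-20],60],
  [[0,0,56],[0,0,-20],60],
  [[0,0,56],[0,0,-20],60],
  [[0,0,56],[0,0,-20],60],
])

```text
t: 3.15
ee_pos: [536.8, -90.5, 232.7]
orientation: [0.676, -3.068, 0.0]
ft_force: [-0.6, 0.5, 0.3]
width: 59.7
```

Run:
```python
from h import *
o=monitor.get_obs(); print({k:np.round(v,3) for k,v in o.items()})
K,d,R,t=cm('wrist'); print(K,d,R,-R.T@t)
snap('wrist','w1'); print(proj([[542,-91,68]],'wrist'))
```

```text
{'t': np.float64(3.15), 'qpos': array([-0.189,  0.293,  1.8  , -0.   ,  1.048, -2.194]), 'qvel': array([ 0.006,  0.002, -0.002,  0.002,  0.   , -0.003]), 'joint_torque': array([ 2.0000e-03, -4.5569e+01, -2.6529e+01, -5.2000e-02,  4.9000e-02,
       -3.2000e-01]), 'ee_pos': array([536.834, -90.548, 232.661]), 'orientation': array([ 0.676, -3.068,  0.   ]), 'ft_force': array([-0.596,  0.525,  0.309]), 'moment': array([ 0.13 , -0.118, -0.028]), 'width': np.float64(59.695)}
[[381.54412027   0.         317.2861409 ]
 [  0.         381.54412027 238.98909669]
 [  0.           0.           1.        ]] [-0.04606451  0.          0.          0.          0.        ] [[-0.41970124  0.90766164 -0.0011037 ]
 [ 0.87531393  0.40506485  0.26409847]
 [ 0.24015912  0.10987637 -0.96449509]] [ 470.75291575 -121.03328834  394.70111444]
[[314.55000318 225.4736812 ]]
```

View pics/w1.png

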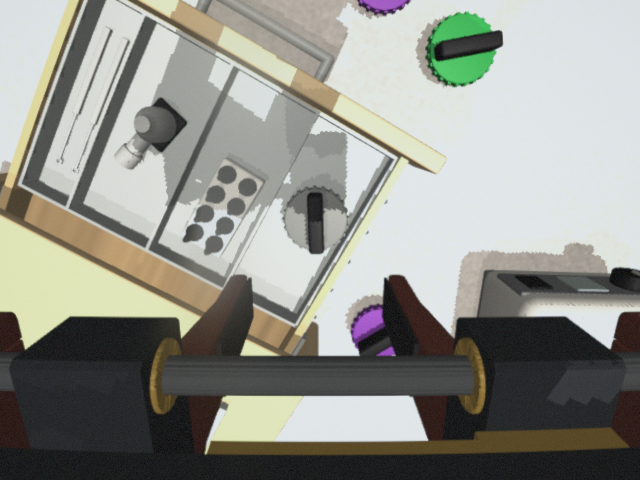

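The wrist picture shows the grey cap at (316,220) with its rib almost vertical in the image, running from (315,195) to (317,252).

Run:
```python
from h import *
im=cv2.imread('pics/w1.png')
c=im[180:265,270:365]
cv2.imwrite('pics/c1.png',cv2.resize(c,None,fx=7,fy=7,interpolation=cv2.INTER_CUBIC))
g=cv2.cvtColor(im,cv2.COLOR_BGR2GRAY); m=(g<60).astype(np.uint8); m2=np.zeros_like(m); m2[188:258,300:332]=m[188:258,300:332]
n,l,s,ce=cv2.connectedComponentsWithStats(m2); i=1+np.argmax(s[1:,4]); print(s[i],ce[i])
ys,xs=np.nonzero(l==i); r=cv2.minAreaRect(np.c_[xs,ys].astype(np.float32)); print(r)
b=cv2.boxPoints(r); 
for p in b: print(p,ray(p,'wrist',68))
# model check: project rib box for candidate
```

```text
[307 193  16  60 607] [314.4398682  214.98352554]
((314.5, 222.5), (59.0, 15.0), 90.0)
[307. 193.] [ 518.68441629 -108.90766284   68.        ]
[322. 193.] [513.25773307 -97.20424591  68.        ]
[322. 252.] [561.35723728 -74.71790256  68.        ]
[307. 252.] [567.01602888 -86.91275463  68.        ]
```

View pics/c1.png

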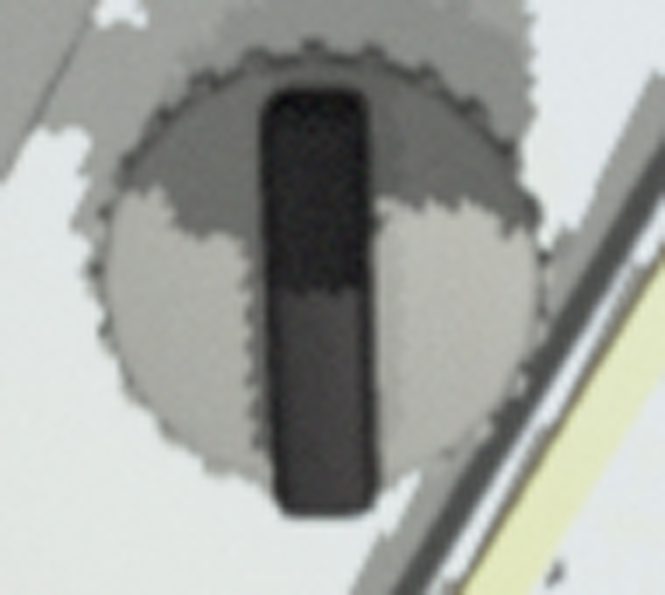

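```bash
cat > fit.py <<'E'
from h import *
from scipy.optimize import minimize
def fitrib(corn,cam,x0,z0):
    # corn: hull corner pixels polygon; z0 plug origin height
    S=8
    def hull(p):
        c,s=np.cos(p[2]),np.sin(p[2]); P=[]
        for a in(-27,27):
            for b in(-7,7):
                for z in(28,50): P.append([p[0]+c*a-s*b,p[1]+s*a+c*b,z0+z])
        return cv2.convexHull(proj(P,cam).astype(np.float32))[:,0]
    o=corn.min(0)-10
    A=np.zeros((800,800),np.uint8); cv2.fillPoly(A,[np.round((corn-o)*S).astype(np.int32)],1)
    def f(p):
        p=[p[0],p[1],p[2]/50]
        B=np.zeros_like(A); cv2.fillPoly(B,[np.round((hull(p)-o)*S).astype(np.int32)],1)
        return 1-(A&B).sum()/(A|B).sum()
    r=minimize(f,[x0[0],x0[1],x0[2]*50],method='Nelder-Mead',options=dict(initial_simplex=np.array([x0[0],x0[1],x0[2]*50])+np.array([[0,0,0],[4,0,0],[0,4,0],[0,0,4.]])))
    return r.x[0],r.x[1],np.degrees(r.x[2]/50),r.fun
E
python3 - <<'E'
from fit import *
o=np.array([270,180])
corn=np.array([[263,92],[368,92],[379,512],[276,514]])/7+o
print(fitrib(corn,'wrist',[540,-91,np.radians(25)],18))
print(fitrib(corn,'wrist',[540,-91,np.radians(25)],20))
# disc: rim ellipse
print(proj([[540+30*np.cos(a),-91+30*np.sin(a),46] for a in np.arange(0,6.3,1.57)],'wrist'))
E
```

```text
(np.float64(541.3970157464564), np.float64(-90.13669195816188), np.float64(26.89863905735442), np.float64(0.11069095380831606))
(np.float64(540.6851851851852), np.float64(-89.94444444444443), np.float64(26.294460203814083), np.float64(0.11893884015594547))
[[302.42351234 246.12968354]
 [344.51793053 231.30047149]
 [329.43268559 189.10212627]
 [286.2476859  204.75507911]
 [302.33214416 246.08902574]]
```

carry_out([
  [[0,0,1.8],[4,0,-40],30],
  [[0,0,1.8],[4,0,-80],30],
  [[0,0,1.8],[4,0,-110],30],
  [[0,0,1.8],[4,0,-130],30],
  [[0,0,1.8],[4,0,-140],30],
  [[0,0,1.8],[4,0,-140],30],
])

```text
t: 3.7
ee_pos: [539.6, -89.6, 90.6]
orientation: [0.731, -3.051, -0.003]
ft_force: [-0.2, -0.1, 0.5]
width: 30.0
```

Run:
```python
from h import *
o=monitor.get_obs(); print(o['ee_pos'],o['width'])
snap('wrist','w2'); print(proj([[541,-90.5,68],o['ee_pos']],'wrist'))
```

```text
[539.63903954 -89.62866054  90.62210569] 30.009790643757
[[316.11931512 279.0794471 ]
 [318.97228267 295.18031614]]
```

View pics/w2.png

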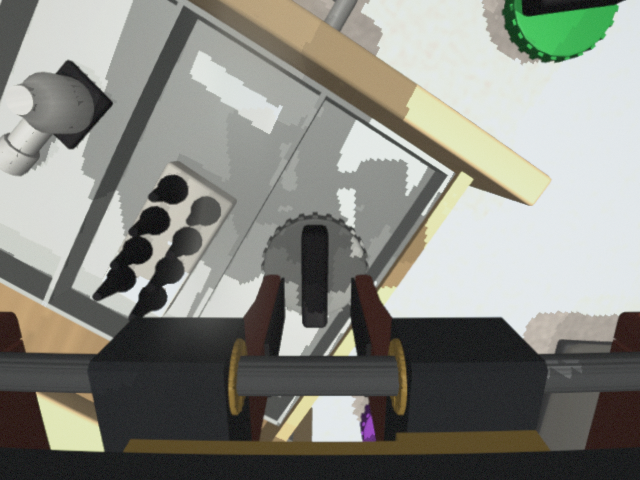

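The rib at (314,276) sits centred between the fingers. Going down and closing.

carry_out([
  [[0,0,0],[0,0,-20],30],
  [[0,0,0],[0,0,-34],30],
  [[0,0,0],[0,0,-42],30],
  [[0,0,0],[0,0,-42],30],
  [[0,0,0],[0,0,-42],30],
])

```text
t: 4.17
ee_pos: [541.8, -89.8, 51.6]
orientation: [-0.736, 3.053, -0.001]
ft_force: [0.3, -0.9, -0.2]
width: 29.9
```

carry_out([
  [[0,0,0],[0,0,0],5],
  [[0,0,0],[0,0,0],5],
  [[0,0,0],[0,0,0],5],
  [[0,0,0],[0,0,0],5],
  [[0,0,0],[0,0,0],5],
  [[0,0,0],[0,0,0],5],
])

```text
t: 4.67
ee_pos: [541.8, -89.8, 51.5]
orientation: [-0.737, 3.053, -0.001]
ft_force: [-0.2, 0.1, 6.5]
width: 14.2
```

carry_out([
  [[0,0,0],[0,0,10],5],
  [[0,0,0],[0,0,25],5],
  [[0,0,0],[0,0,50],5],
  [[0,0,0],[0,0,80],5],
  [[0,0,0],[0,0,115],5],
  [[0,0,0],[0,0,150],5],
  [[0,0,0],[0,0,180],5],
  [[0,0,0],[0,0,180],5],
  [[0,0,0],[0,0,180],5],
])

```text
t: 5.42
ee_pos: [541.7, -89.7, 232.4]
orientation: [-0.737, 3.051, -0.002]
ft_force: [-0.3, 0.1, -3.4]
width: 13.9
```

Run:
```python
from h import *
o=monitor.get_obs(); print(o['ee_pos'],o['width'],o['ft_force'],o['moment'])
a=snap('wrist','w3'); b=snap('scene','s3'); cv2.imwrite('pics/c3.png',np.hstack([cv2.resize(a,(400,300)),cv2.resize(b,(400,300))])[:,:,::-1])
im=snap('top','t3')
cv2.imwrite('pics/c4.png',cv2.resize(im[170:300,320:500],None,fx=4,fy=4)[:,:,::-1])
```

```text
[541.71161755 -89.74368731 232.37022961] 13.916727130539496 [-0.30384484  0.12141356 -3.4497976 ] [ 0.05754096 -0.03557216 -0.04052702]
```

View pics/c3.png

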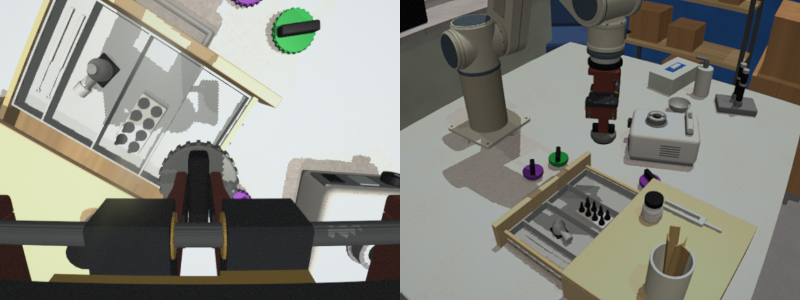

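View pics/c4.png

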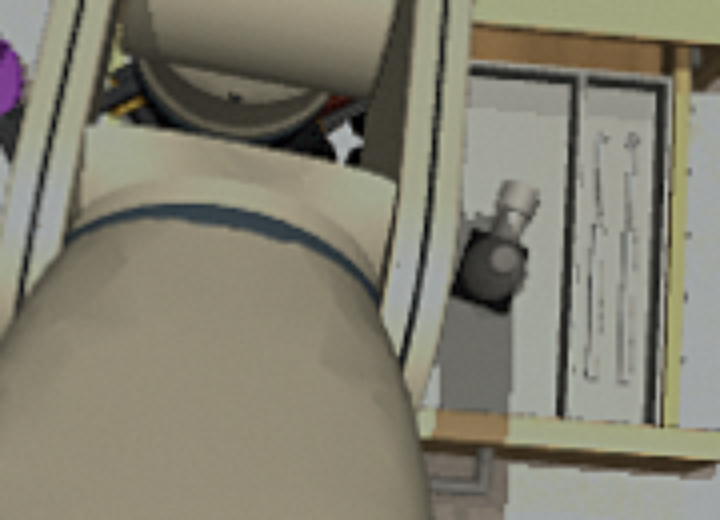

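The cap is held, with the width at 13.9 and the load at about 3.4 N. The other drawer items look unmoved. Next I'll view the neck from nearby with the wrist camera.

carry_out([
  [[0,0,0],[10,30,0],5],
  [[0,0,0],[20,65,0],5],
  [[0,0,0],[30,105,0],5],
  [[0,0,0],[42,145,0],5],
  [[0,0,0],[54,185,0],5],
  [[0,0,0],[66,225,0],5],
  [[0,0,0],[78,263,0],5],
  [[0,0,0],[88,295,0],5],
  [[0,0,0],[96,320,0],5],
  [[0,0,0],[98,327,0],5],
])

```text
t: 6.4
ee_pos: [638.8, 241.1, 227.7]
orientation: [0.741, -3.05, -0.001]
ft_force: [-0.5, 0.5, -2.8]
width: 13.7
```

carry_out([
  [[0,0,0],[0,0,0],5],
  [[0,0,0],[0,0,0],5],
  [[0,0,0],[0,0,0],5],
])

```text
t: 6.65
ee_pos: [638.3, 235.8, 229.4]
orientation: [0.736, -3.052, 0.001]
ft_force: [0.4, -0.2, -3.1]
width: 13.7
```

Run:
```python
from h import *
o=monitor.get_obs(); print(o['ee_pos'],o['orientation'],o['width'],o['ft_force'],o['moment'])
im=snap('wrist','w5'); 
for r in place_of('neck','wrist'): print(r['confidence'],toworld(r['point'],'wrist'))
for r in place_of('cap_grip','wrist')[:2]: print(r['confidence'],toworld(r['point'],'wrist'))
for r in place_of('cap','wrist')[:2]: print(r['confidence'],toworld(r['point'],'wrist'))
print(proj([[559,196,130]],'wrist'))
```

```text
[638.2714685  235.79664068 229.41484041] [ 7.35573955e-01 -3.05152153e+00  1.08865311e-03] 13.698383460692053 [ 0.43023174 -0.16703743 -3.05584477] [ 0.04650578 -0.11631965  0.03008617]
0.73 [556.88541633 196.49764497 127.91983377]
0.73 [637.65145668 231.86806309 235.05302307]
0.84 [632.89783297  29.33175485  41.88560078]
0.56 [640.41668607 230.63931035 235.29326595]
0.62 [641.92713938 234.75296748 199.50592097]
[[318.70706107 108.60325958]]
```

View pics/w5.png

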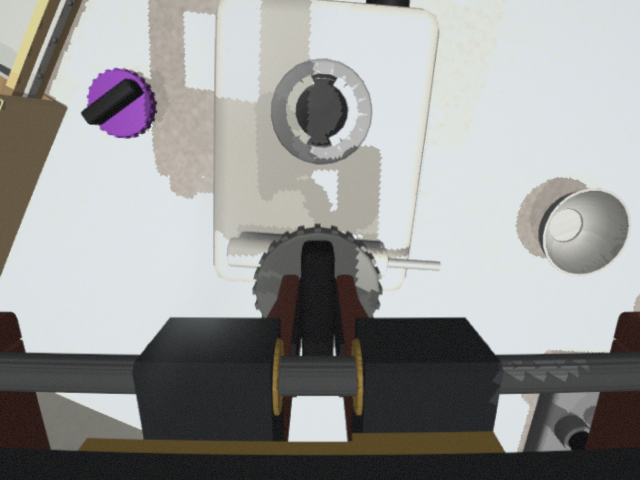

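The neck is at about (321,110), with slots at (323,78) and (320,143). I'll fit its rim and slots.

Run:
```python
from h import *
im=cv2.imread('pics/w5.png')
c=im[50:172,262:382]
# overlay variants: outer r30 z130, hole r17.5 z130
def ov(px,py,yaw):
    S=5; v=cv2.resize(c,None,fx=S,fy=S,interpolation=cv2.INTER_CUBIC)
    a=np.linspace(0,2*np.pi,120)
    def dr(P,col): 
        q=(proj(P,'wrist')-[262,50]+.5)*S; cv2.polylines(v,[np.round(q).astype(np.int32)],True,col,1)
    dr([[px+30*np.cos(t),py+30*np.sin(t),130] for t in a],(0,0,255))
    dr([[px+17.5*np.cos(t),py+17.5*np.sin(t),130] for t in a],(0,255,0))
    cy,sy=np.cos(yaw),np.sin(yaw)
    dr([[px+cy*u-sy*w,py+sy*u+cy*w,130] for u,w in[(-23,-6.5),(23,-6.5),(23,6.5),(-23,6.5)]],(255,0,0))
    return v
cv2.imwrite('pics/c5.png',ov(557,196,np.radians(24)))
cv2.imwrite('pics/c5b.png',cv2.resize(c,None,fx=5,fy=5,interpolation=cv2.INTER_CUBIC))
```

```text
(no output)
```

View pics/c5.png

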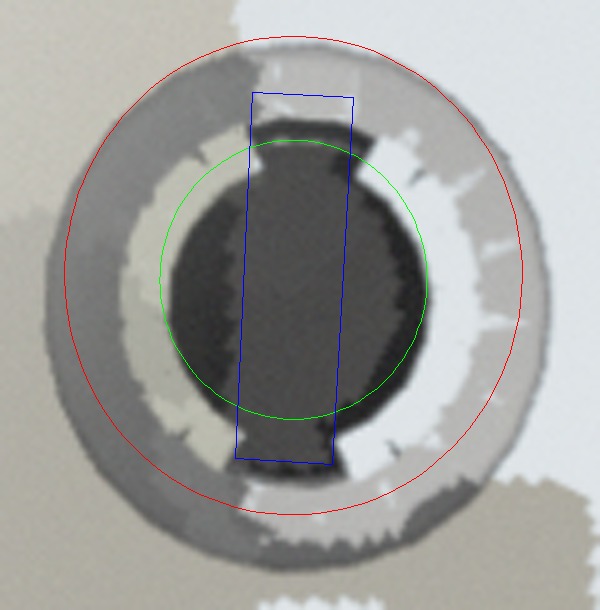

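View pics/c5b.png

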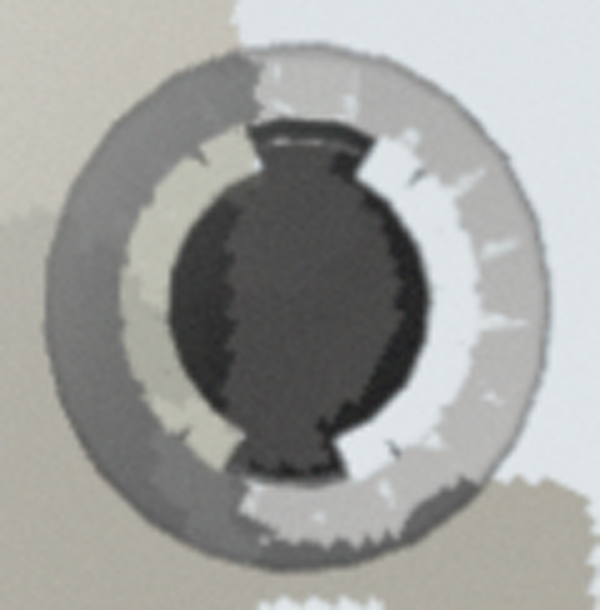

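Run:
```python
from h import *
f=lambda x,y: ray((262+x/5-.5+.1,50+y/5-.5+.1),'wrist',130)
T=f(311,121);B=f(287,482); print('slot ends',T,B,(T+B)/2,np.linalg.norm(T-B),np.degrees(np.arctan2(*(B-T)[1::-1])))
# slot corners (edges at hole/flange)
q=[f(*p) for p in [(247,130),(375,137),(228,465),(348,475)]]; print(np.round(q,1), 'mid',np.mean(q,0))
a=(q[0]+q[1])/2;b=(q[2]+q[3])/2; print(np.degrees(np.arctan2(*(b-a)[1::-1])))
q=[f(*p) for p in [(262,175),(358,178),(245,437),(334,437)]]; print(np.round(q,1),'mid',np.mean(q,0))
a=(q[0]+q[1])/2;b=(q[2]+q[3])/2; print(np.degrees(np.arctan2(*(b-a)[1::-1])))
L=f(170,302);R=f(430,302); print('hole LR',L,R,(L+R)/2,np.linalg.norm(L-R))
# top view
im=cv2.imread('pics/t0.png')
g=lambda x,y: ray((192+(x-385)/5.5-.5,180+y/5.5-.5),'top',130)
T=g(548,115);B=g(588,228);print('top',T,B,(T+B)/2,np.linalg.norm(T-B))
```

```text
slot ends [538.36943595 189.13864189 130.        ] [580.29426392 207.10335872 130.        ] [559.33184993 198.12100031 130.        ] 45.61164600078319 23.195049847474582
[[543.1 182.3 130. ]
 [536.3 197.4 130. ]
 [581.9 199.  130. ]
 [575.8 214.  130. ]] mid [559.2714567  198.17239197 130.        ]
23.089520236795984
[[547.1 186.5 130. ]
 [541.8 197.7 130. ]
 [577.6 199.4 130. ]
 [572.2 210.  130. ]] mid [559.67954682 198.42456068 130.        ]
22.474928894110256
hole LR [566.668238   182.86831172 130.        ] [551.13831114 213.30218232 130.        ] [558.90327457 198.08524702 130.        ] 34.167222710936045
top [581.18505456 206.14658417 130.        ] [538.62377287 189.54150155 130.        ] [559.90441372 197.84404286 130.        ] 45.68579065851437
```

Run:
```python
from h import *
o=monitor.get_obs(); p=o['ee_pos']; rv=o['orientation']; Rt=cv2.Rodrigues(rv)[0]; print(np.degrees(np.arctan2(Rt[1,0],Rt[0,0])),Rt[:,2])
im=cv2.imread('pics/w5.png'); x0,y0=240,210; S=5
v=cv2.resize(im[y0:y0+120,x0:x0+155],None,fx=S,fy=S,interpolation=cv2.INTER_CUBIC)
a=np.linspace(0,2*np.pi,180); z=p[2]-33.5
def dr(P,col): 
    q=(proj(P,'wrist')-[x0,y0]+.5)*S; cv2.polylines(v,[np.round(q).astype(np.int32)],True,col,1)
dr([[p[0]+30*np.cos(t),p[1]+30*np.sin(t),z+28] for t in a],(0,0,255))
c=Rt[:,0]; n=Rt[:,1]
dr([p*[1,1,0]+[0,0,z+50]+c*[1,1,0]*u+n*[1,1,0]*w for u,w in[(-27,-7),(27,-7),(27,7),(-27,7)]],(0,255,0))
cv2.imwrite('pics/c6.png',v)
```

```text
-152.9304264976991 [-1.25164845e-04 -1.65564275e-04 -9.99999978e-01]
```

View pics/c6.png

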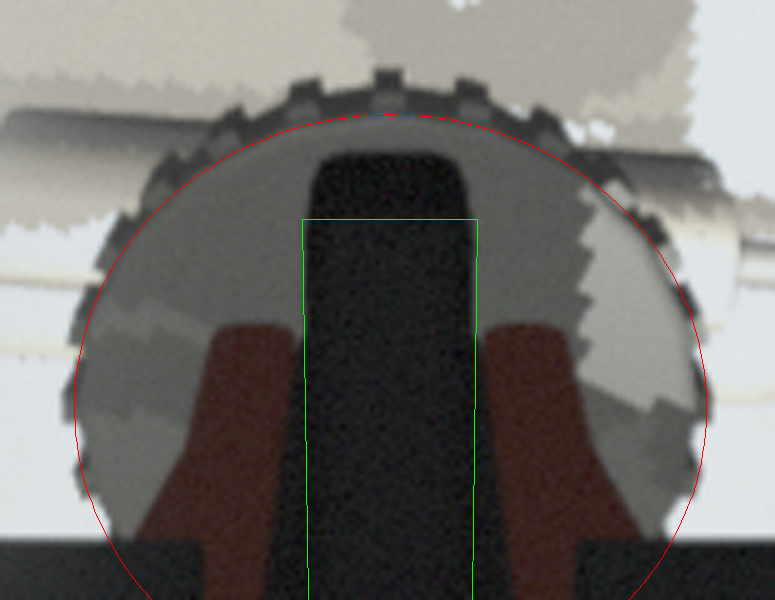

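The predicted disc outline lands on the cap, so the cap centre is within about 0.5 mm of the TCP. Next move is over the neck at (559.3, 198.1) with yaw 203°.

carry_out([
  [[0,0,-4],[-20,-10,0],5],
  [[0,0,-4],[-50,-24,-5],5],
  [[0,0,-4],[-72,-34,-20],5],
  [[0,0,-4],[-79,-38,-40],5],
  [[0,0,-4],[-79,-38,-52],5],
  [[0,0,-4],[-79,-38,-55],5],
  [[0,0,-4],[-79,-38,-55],5],
  [[0,0,-4],[-79,-38,-55],5],
  [[0,0,-4],[-79,-38,-55],5],
  [[0,0,-4],[-79,-38,-55],5],
])

```text
t: 7.68
ee_pos: [561.2, 199.8, 176.5]
orientation: [-0.63, 3.076, 0.0]
ft_force: [1.0, -0.1, -3.5]
width: 13.7
```

```bash
cat > st.py <<'E'
from h import *
o=monitor.get_obs(); Rt=cv2.Rodrigues(o['orientation'])[0]; print('t',round(float(o['t']),2),o['ee_pos'].round(2),np.degrees(np.arctan2(Rt[1,0],Rt[0,0])).round(2)%360,Rt[:,2].round(3),o['ft_force'].round(2),o['moment'].round(3),o['width'].round(2),'q6',o['qpos'][5].round(3))
E
python3 - <<'E'
import st
from h import *
a=snap('scene','s7'); cv2.imwrite('pics/c7.png',cv2.resize(a[110:280,330:500],None,fx=3.5,fy=3.5,interpolation=cv2.INTER_CUBIC)[:,:,::-1])
snap('wrist','w7')
E
```

```text
Traceback (most recent call last):
  File "st.py", line 2, in <module>
    o=monitor.get_obs(); Rt=cv2.Rodrigues(o['orientation'])[0]; print('t',round(float(o['t']),2),o['ee_pos'].round(2),np.degrees(np.arctan2(Rt[1,0],Rt[0,0])).round(2)%360,Rt[:,2].round(3),o['ft_force'].round(2),o['moment'].round(3),o['width'].round(2),'q6',o['qpos'][5].round(3))
                                                                                                                                                                                                                                        ^^^^^^^^^^^^^^^^
AttributeError: 'float' object has no attribute 'round'
```

```bash
cat > st.py <<'E'
from h import *
o=monitor.get_obs(); Rt=cv2.Rodrigues(o['orientation'])[0]; print('t',round(float(o['t']),2),o['ee_pos'].round(2),np.round(np.degrees(np.arctan2(Rt[1,0],Rt[0,0]))%360,2),Rt[:,2].round(3),o['ft_force'].round(2),o['moment'].round(3),np.round(o['width'],2),'q6',np.round(o['qpos'][5],3))
E
python3 - <<'E'
import st
from h import *
a=snap('scene','s7'); cv2.imwrite('pics/c7.png',cv2.resize(a[110:280,330:500],None,fx=3.5,fy=3.5,interpolation=cv2.INTER_CUBIC)[:,:,::-1])
snap('wrist','w7')
E
```

```text
t 7.68 [561.22 199.77 176.45] 203.16 [ 0.002  0.001 -1.   ] [ 1.05 -0.08 -3.52] [ 0.072 -0.161 -0.029] 13.69 q6 -1.653
```

View pics/c7.png

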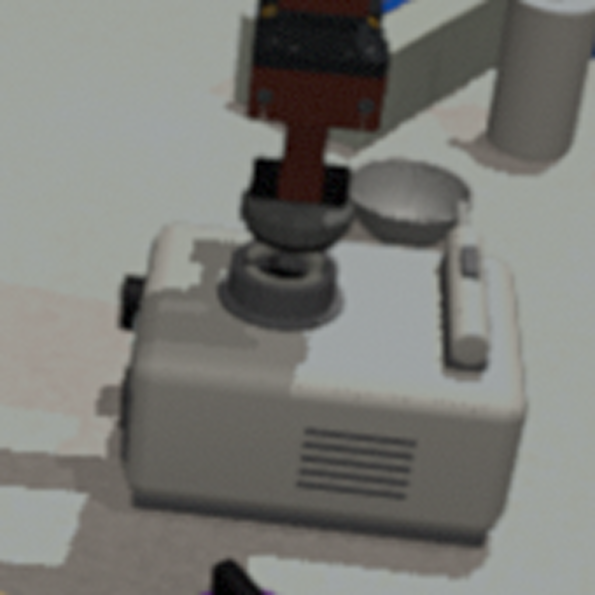

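View pics/w7.png

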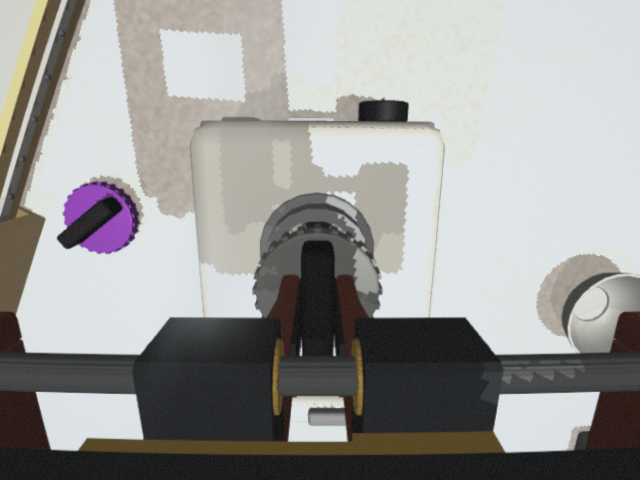

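carry_out([
  [[0,0,0],[-2,-1.7,-3],5],
  [[0,0,0],[-2,-1.7,-7],5],
  [[0,0,0],[-2,-1.7,-10],5],
  [[0,0,0],[-2,-1.7,-10],5],
  [[0,0,0],[-2,-1.7,-10],5],
  [[0,0,0],[-2,-1.7,-10],5],
])

```text
t: 8.28
ee_pos: [558.2, 197.7, 165.6]
orientation: [0.631, -3.078, 0.0]
ft_force: [0.1, 0.4, -2.1]
width: 14.0
```

```bash
python3 st.py
```

```text
t 8.28 [558.16 197.68 165.6 ] 203.16 [-0. -0. -1.] [ 0.06  0.41 -2.1 ] [ 0.088 -0.099 -0.019] 13.97 q6 -1.655
```

carry_out([
  [[0,0,0],[1,0.4,-1],5],
  [[0,0,0],[1,0.4,-2],5],
  [[0,0,0],[1,0.4,-3],5],
  [[0,0,0],[1,0.4,-3],5],
])

```text
t: 8.62
ee_pos: [559.1, 198.0, 162.4]
orientation: [0.63, -3.077, 0.0]
ft_force: [-0.5, 0.7, -3.7]
width: 14.0
```

carry_out([
  [[0,0,0],[0,0,-1],5],
  [[0,0,0],[0,0,-2],5],
  [[0,0,0],[0,0,-2],5],
])

```text
t: 8.87
ee_pos: [559.0, 198.0, 160.5]
orientation: [0.63, -3.077, 0.0]
ft_force: [0.4, -0.2, -2.5]
width: 13.6
```

```bash
python3 st.py
```

```text
t 8.87 [559.04 198.   160.48] 203.15 [-0. -0. -1.] [ 0.36 -0.19 -2.51] [ 0.091 -0.133 -0.057] 13.59 q6 -1.655
```

No contact yet, with the plug foot already in the hole. Carrying on in small steps.

carry_out([
  [[0,0,0],[0,0,-1],5],
  [[0,0,0],[0,0,-2],5],
  [[0,0,0],[0,0,-3],5],
  [[0,0,0],[0,0,-3],5],
])

```text
t: 9.2
ee_pos: [559.0, 198.0, 157.4]
orientation: [0.63, -3.077, 0.0]
ft_force: [-0.3, 0.7, -3.8]
width: 13.7
```

carry_out([
  [[0,0,0],[0,0,-1],5],
  [[0,0,0],[0,0,-2],5],
  [[0,0,0],[0,0,-2],5],
  [[0,0,0],[0,0,-2],5],
])

```text
t: 9.53
ee_pos: [559.1, 198.0, 155.6]
orientation: [0.63, -3.078, 0.0]
ft_force: [-0.9, 0.2, -2.7]
width: 14.2
```

```bash
python3 st.py
```

```text
t 9.53 [559.1  198.02 155.59] 203.15 [-0. -0. -1.] [-0.92  0.22 -2.7 ] [ 0.098 -0.09  -0.027] 14.17 q6 -1.655
```

carry_out([
  [[0,0,0],[0,0,-0.5],5],
  [[0,0,0],[0,0,-1],5],
  [[0,0,0],[0,0,-1],5],
  [[0,0,0],[0,0,-1],5],
])

```text
t: 9.87
ee_pos: [559.1, 198.1, 154.7]
orientation: [0.631, -3.078, 0.0]
ft_force: [-1.0, 0.1, -2.4]
width: 14.1
```

carry_out([
  [[0,0,0],[0,0,-0.5],5],
  [[0,0,0],[0,0,-0.5],5],
  [[0,0,0],[0,0,-0.5],5],
])

```text
t: 10.12
ee_pos: [559.3, 198.1, 154.4]
orientation: [-0.63, 3.077, 0.0]
ft_force: [-0.1, -0.2, 0.3]
width: 13.8
```

```bash
python3 st.py
```

```text
t 10.12 [559.26 198.1  154.38] 203.15 [ 0.  0. -1.] [-0.12 -0.22  0.31] [0.086 0.024 0.064] 13.81 q6 -1.655
```

carry_out([
  [[0,0,0],[0,0,-0.5],5],
  [[0,0,0],[0,0,-0.5],5],
  [[0,0,0],[0,0,-0.5],5],
])

```text
t: 10.37
ee_pos: [559.3, 198.1, 154.0]
orientation: [-0.63, 3.077, 0.0]
ft_force: [-1.1, 0.1, 1.6]
width: 13.6
```

carry_out([
  [[0,0,0],[0,0,-0.4],5],
  [[0,0,0],[0,0,-0.4],5],
  [[0,0,0],[0,0,-0.4],5],
])

```text
t: 10.62
ee_pos: [559.3, 198.1, 153.7]
orientation: [-0.63, 3.077, 0.0]
ft_force: [-1.5, -0.9, 4.6]
width: 14.2
```

```bash
python3 st.py
```

```text
t 10.62 [559.32 198.11 153.69] 203.16 [ 0.  0. -1.] [-1.49 -0.88  4.59] [-0.006  0.248  0.042] 14.16 q6 -1.655
```

carry_out([
  [[0,0,0],[0,0,-0.6],5],
  [[0,0,0],[0,0,-0.6],5],
  [[0,0,0],[0,0,-0.6],5],
])

```text
t: 10.87
ee_pos: [559.3, 198.1, 153.4]
orientation: [-0.63, 3.077, 0.0]
ft_force: [-1.9, -1.3, 7.9]
width: 13.8
```

```bash
python3 st.py
```

```text
t 10.87 [559.35 198.12 153.37] 203.16 [ 0.001  0.    -1.   ] [-1.92 -1.31  7.89] [-0.109  0.436 -0.017] 13.85 q6 -1.655
```

carry_out([
  [[0,0,0],[0,0,-0.2],5],
  [[0,0,-2],[0,0,-0.2],5],
  [[0,0,-4],[0,0,-0.2],5],
  [[0,0,-6],[0,0,-0.2],5],
  [[0,0,-8],[0,0,-0.2],5],
  [[0,0,-8],[0,0,-0.2],5],
])

```text
t: 11.37
ee_pos: [560.1, 198.4, 153.4]
orientation: [-0.411, 3.112, 0.001]
ft_force: [-0.3, -0.4, 7.1]
width: 14.1
```

```bash
python3 st.py
```

```text
t 11.37 [560.09 198.41 153.44] 195.05 [ 0.002  0.001 -1.   ] [-0.26 -0.45  7.06] [0.036 0.051 0.009] 14.06 q6 -1.513
```

carry_out([
  [[0,0,-3],[0,0,0],5],
  [[0,0,-6],[0,0,0],5],
  [[0,0,-9],[0,0,0],5],
  [[0,0,-10],[0,0,0],5],
  [[0,0,-10],[0,0,0],5],
])

```text
t: 11.78
ee_pos: [560.3, 198.5, 153.5]
orientation: [-0.14, 3.136, 0.001]
ft_force: [-0.7, -0.2, 7.5]
width: 14.0
```

```bash
python3 st.py
```

```text
t 11.78 [560.27 198.49 153.47] 185.1 [ 0.003  0.001 -1.   ] [-0.68 -0.2   7.48] [ 0.133 -0.051  0.06 ] 13.99 q6 -1.339
```

carry_out([
  [[0,0,-4],[0,0,0],5],
  [[0,0,-8],[0,0,0],5],
  [[0,0,-12],[0,0,0],5],
  [[0,0,-16],[0,0,0],5],
  [[0,0,-16],[0,0,0],5],
])

```text
t: 12.2
ee_pos: [560.3, 198.5, 153.5]
orientation: [0.302, 3.125, 0.002]
ft_force: [-0.2, 0.6, 7.0]
width: 13.9
```

```bash
python3 st.py
```

```text
t 12.2 [560.25 198.5  153.47] 168.94 [ 0.003  0.001 -1.   ] [-0.19  0.63  7.02] [ 0.18  -0.127 -0.059] 13.91 q6 -1.057
```

carry_out([
  [[0,0,-3],[0,0,0],5],
  [[0,0,-3],[0,0,0],5],
])

```text
t: 12.37
ee_pos: [560.3, 198.5, 153.5]
orientation: [0.382, 3.116, 0.002]
ft_force: [-0.2, 0.2, 7.2]
width: 13.6
```

```bash
python3 st.py
```

```text
t 12.37 [560.29 198.51 153.47] 166.01 [ 0.003  0.001 -1.   ] [-0.2   0.16  7.19] [ 0.072 -0.078 -0.013] 13.55 q6 -1.006
```

carry_out([
  [[0,0,-3],[0,0,0],5],
  [[0,0,-3],[0,0,0],5],
])

```text
t: 12.53
ee_pos: [560.3, 198.5, 153.5]
orientation: [0.464, 3.105, 0.002]
ft_force: [-0.1, 0.6, 6.6]
width: 13.9
```

```bash
python3 st.py
```

```text
t 12.53 [560.33 198.49 153.49] 163.01 [ 0.003  0.001 -1.   ] [-0.12  0.64  6.63] [ 0.102 -0.132 -0.017] 13.86 q6 -0.954
```

carry_out([
  [[0,0,-3],[0,0,0],5],
  [[0,0,-3],[0,0,0],5],
])

```text
t: 12.7
ee_pos: [560.4, 198.5, 153.5]
orientation: [0.545, 3.091, 0.002]
ft_force: [-0.3, 0.1, 6.1]
width: 13.7
```

```bash
python3 st.py
```

```text
t 12.7 [560.36 198.49 153.49] 160.01 [ 0.003  0.001 -1.   ] [-0.31  0.08  6.14] [ 0.047 -0.075 -0.04 ] 13.75 q6 -0.902
```

carry_out([
  [[0,0,-3],[0,0,0],5],
  [[0,0,-3],[0,0,0],5],
])

```text
t: 12.87
ee_pos: [560.3, 198.5, 153.5]
orientation: [0.626, 3.076, 0.002]
ft_force: [0.1, 1.0, 6.6]
width: 13.5
```

```bash
python3 st.py
```

```text
t 12.87 [560.33 198.48 153.47] 157.01 [ 0.003  0.001 -1.   ] [0.06 1.   6.57] [ 0.067 -0.135  0.017] 13.47 q6 -0.849
```

carry_out([
  [[0,0,-3],[0,0,0],5],
  [[0,0,-3],[0,0,0],5],
])

```text
t: 13.03
ee_pos: [560.3, 198.5, 153.5]
orientation: [0.706, 3.059, 0.002]
ft_force: [-0.8, 0.5, 6.2]
width: 13.7
```

```bash
python3 st.py
```

```text
t 13.03 [560.33 198.51 153.49] 154.01 [ 0.003  0.001 -1.   ] [-0.77  0.53  6.21] [ 0.134 -0.088 -0.048] 13.74 q6 -0.797
```

carry_out([
  [[0,0,-3],[0,0,0],5],
  [[0,0,-3],[0,0,0],5],
])

```text
t: 13.2
ee_pos: [560.1, 198.3, 153.4]
orientation: [0.786, 3.04, 0.002]
ft_force: [-0.6, -0.7, 7.0]
width: 13.8
```

```bash
python3 st.py
```

```text
t 13.2 [560.06 198.25 153.45] 151.02 [ 0.002  0.    -1.   ] [-0.6  -0.74  6.98] [-0.116  0.019  0.034] 13.77 q6 -0.745
```

carry_out([
  [[0,0,-3],[0,0,0],5],
  [[0,0,-3],[0,0,0],5],
])

```text
t: 13.37
ee_pos: [559.9, 198.0, 153.4]
orientation: [0.864, 3.019, 0.001]
ft_force: [-1.1, -2.5, 7.9]
width: 13.6
```

```bash
python3 st.py
```

```text
t 13.37 [559.86 198.03 153.39] 148.05 [ 0.002 -0.    -1.   ] [-1.1  -2.53  7.93] [-0.312  0.154  0.324] 13.62 q6 -0.692
```

carry_out([
  [[0,0,-3],[0,0,0],5],
  [[0,0,-3],[0,0,0],5],
])

```text
t: 13.53
ee_pos: [559.9, 198.0, 153.4]
orientation: [0.943, 2.995, 0.001]
ft_force: [-1.7, -2.0, 7.4]
width: 14.3
```

```bash
python3 st.py
```

```text
t 13.53 [559.85 198.   153.45] 145.05 [ 0.002 -0.    -1.   ] [-1.65 -2.    7.36] [-0.348  0.121  0.181] 14.29 q6 -0.64
```

Torque rose to 0.32 at yaw 148 and fell to 0.18 at 145. That is the stop and probably the first click. I'll go finer from here.

carry_out([
  [[0,0,-1.5],[0,0,0],5],
  [[0,0,-1.5],[0,0,0],5],
])

```text
t: 13.7
ee_pos: [560.2, 198.2, 153.5]
orientation: [0.981, 2.982, 0.002]
ft_force: [-2.1, 0.4, 4.8]
width: 13.9
```

```bash
python3 st.py
```

```text
t 13.7 [560.2  198.19 153.45] 143.59 [ 0.003  0.    -1.   ] [-2.07  0.39  4.82] [ 0.194  0.289 -0.037] 13.94 q6 -0.615
```

carry_out([
  [[0,0,-1.5],[0,0,0],5],
  [[0,0,-1.5],[0,0,0],5],
])

```text
t: 13.87
ee_pos: [560.1, 198.2, 153.4]
orientation: [1.02, 2.969, 0.002]
ft_force: [-1.7, -1.6, 7.1]
width: 13.6
```

```bash
python3 st.py
```

```text
t 13.87 [560.07 198.23 153.42] 142.09 [ 0.002  0.    -1.   ] [-1.72 -1.59  7.09] [-0.121  0.001 -0.081] 13.63 q6 -0.589
```

carry_out([
  [[0,0,-1.5],[0,0,0],5],
  [[0,0,-1.5],[0,0,0],5],
])

```text
t: 14.03
ee_pos: [560.0, 198.2, 153.4]
orientation: [1.058, 2.956, 0.001]
ft_force: [-1.5, -0.8, 6.5]
width: 13.5
```

```bash
python3 st.py
```

```text
t 14.03 [560.01 198.15 153.42] 140.6 [ 0.002  0.    -1.   ] [-1.55 -0.79  6.47] [-0.174  0.044  0.019] 13.47 q6 -0.563
```

carry_out([
  [[0,0,-1.5],[0,0,0],5],
  [[0,0,-1.5],[0,0,0],5],
])

```text
t: 14.2
ee_pos: [559.9, 198.0, 153.4]
orientation: [1.097, 2.942, 0.001]
ft_force: [-1.1, -1.6, 8.5]
width: 13.6
```

```bash
python3 st.py
```

```text
t 14.2 [559.91 198.03 153.39] 139.11 [ 0.002  0.    -1.   ] [-1.11 -1.57  8.46] [-0.271  0.079  0.116] 13.62 q6 -0.537
```

carry_out([
  [[0,0,-1.5],[0,0,0],5],
  [[0,0,-1.5],[0,0,0],5],
])

```text
t: 14.37
ee_pos: [559.9, 198.0, 153.4]
orientation: [1.135, 2.928, 0.001]
ft_force: [-1.7, -1.7, 8.0]
width: 14.1
```

```bash
python3 st.py
```

```text
t 14.37 [559.88 198.02 153.38] 137.63 [ 0.002 -0.    -1.   ] [-1.71 -1.7   7.99] [-0.284  0.092  0.236] 14.14 q6 -0.511
```

carry_out([
  [[0,0,-1.5],[0,0,0],5],
  [[0,0,-1.5],[0,0,0],5],
])

```text
t: 14.53
ee_pos: [559.9, 198.0, 153.4]
orientation: [1.173, 2.913, 0.001]
ft_force: [-0.9, -0.9, 7.4]
width: 13.6
```

```bash
python3 st.py
```

```text
t 14.53 [559.89 197.98 153.4 ] 136.14 [ 0.002 -0.    -1.   ] [-0.92 -0.89  7.36] [-0.295  0.105  0.331] 13.61 q6 -0.485
```

carry_out([
  [[0,0,-1.5],[0,0,0],5],
  [[0,0,-1.5],[0,0,0],5],
])

```text
t: 14.7
ee_pos: [559.9, 198.0, 153.4]
orientation: [1.211, 2.897, 0.001]
ft_force: [-1.5, -2.1, 7.1]
width: 14.1
```

```bash
python3 st.py
```

```text
t 14.7 [559.86 197.99 153.41] 134.63 [ 0.002 -0.    -1.   ] [-1.46 -2.06  7.14] [-0.358  0.152  0.206] 14.06 q6 -0.458
```

carry_out([
  [[0,0,-1.5],[0,0,0],5],
  [[0,0,-1.5],[0,0,0],5],
])

```text
t: 14.87
ee_pos: [560.2, 198.2, 153.4]
orientation: [1.25, 2.88, 0.002]
ft_force: [-0.7, -0.3, 8.7]
width: 14.1
```

```bash
python3 st.py
```

```text
t 14.87 [560.17 198.22 153.44] 133.08 [ 0.002  0.001 -1.   ] [-0.66 -0.3   8.73] [-0.015  0.025 -0.077] 14.11 q6 -0.432
```

The second climb and fall came 10.5° after the first (0.33 at 136, then about 0 at 133), so that is two clicks. I'll relieve the push and let go.

carry_out([
  [[0,0,0],[0,0,0.5],5],
  [[0,0,0],[0,0,1],5],
  [[0,0,0],[0,0,1.2],5],
  [[0,0,0],[0,0,1.2],5],
])

```text
t: 15.2
ee_pos: [559.9, 198.3, 153.7]
orientation: [1.248, 2.882, 0.002]
ft_force: [3.7, 0.3, -1.8]
width: 13.9
```

```bash
python3 st.py
```

```text
t 15.2 [559.87 198.26 153.68] 133.16 [ 0.002  0.    -1.   ] [ 3.72  0.27 -1.79] [ 0.165 -0.808 -0.048] 13.88 q6 -0.433
```

carry_out([
  [[0,0,0],[0,0,0],35],
  [[0,0,0],[0,0,0],35],
  [[0,0,0],[0,0,0],35],
  [[0,0,0],[0,0,0],35],
  [[0,0,0],[0,0,0],35],
])

```text
t: 15.62
ee_pos: [558.8, 198.0, 153.5]
orientation: [-1.249, -2.882, 0.001]
ft_force: [0.4, 0.6, -0.0]
width: 34.7
```

```bash
python3 st.py
```

```text
t 15.62 [558.85 197.98 153.5 ] 133.16 [-0.001 -0.    -1.   ] [ 0.42  0.63 -0.04] [ 0.035 -0.173  0.001] 34.7 q6 -0.433
```

carry_out([
  [[0,0,0],[0,0,10],35],
  [[0,0,0],[0,0,30],35],
  [[0,0,0],[0,0,55],35],
  [[0,0,0],[0,0,80],35],
  [[0,0,0],[0,0,100],35],
  [[0,0,0],[0,0,100],35],
  [[0,0,0],[0,0,100],35],
])

```text
t: 16.2
ee_pos: [559.8, 198.2, 255.2]
orientation: [1.248, 2.881, 0.003]
ft_force: [0.4, -1.1, 0.3]
width: 35.0
```

Run:
```python
import st
from h import *
a=snap('scene','s9'); w=snap('wrist','w9')
cv2.imwrite('pics/c9.png',np.hstack([cv2.resize(a[110:270,340:500],(400,400),interpolation=cv2.INTER_CUBIC),cv2.resize(w[120:320,220:420],(400,400),interpolation=cv2.INTER_CUBIC)])[:,:,::-1])
```

```text
t 16.2 [559.75 198.25 255.22] 133.15 [ 0.003  0.001 -1.   ] [ 0.36 -1.09  0.28] [-0.023 -0.097 -0.006] 34.98 q6 -0.433
```

View pics/c9.png

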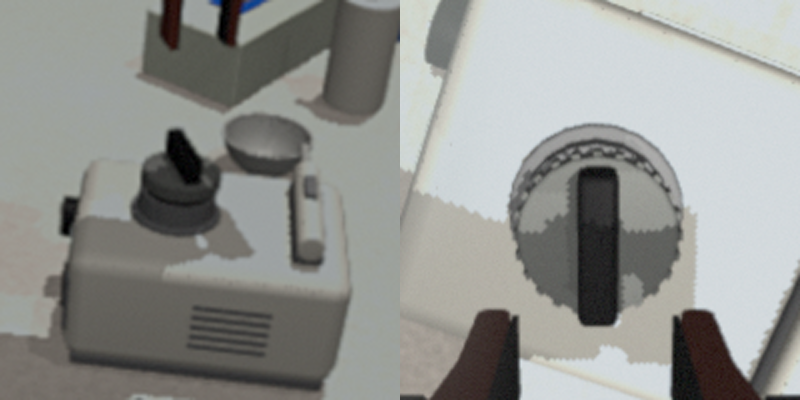

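View pics/w9.png

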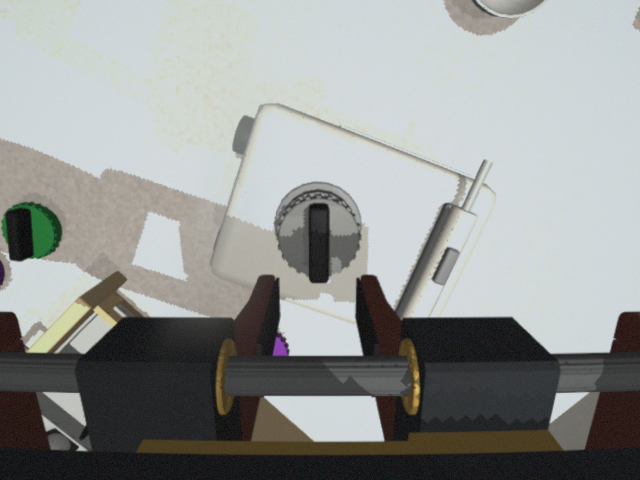

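The cap sits level on the neck, and the rib at (318,243) is still in line with the tool, so the grip did not slip. A last check of the drawer, then I'll hand in.

Run:
```python
from h import *
a=cv2.imread('pics/s0.png');b=cv2.imread('pics/s9.png')
cv2.imwrite('pics/c10.png',np.hstack([cv2.resize(x[230:450,140:400],(400,338)) for x in(a,b)]))
f=lambda x:cv2.cvtColor(x,cv2.COLOR_BGR2GRAY).astype(np.float32)[330:430,150:310]
print(cv2.phaseCorrelate(f(a),f(b)))
```

```text
((0.013331689634114241, 0.001671306784643889), 1.0094919493198395)
```

View pics/c10.png

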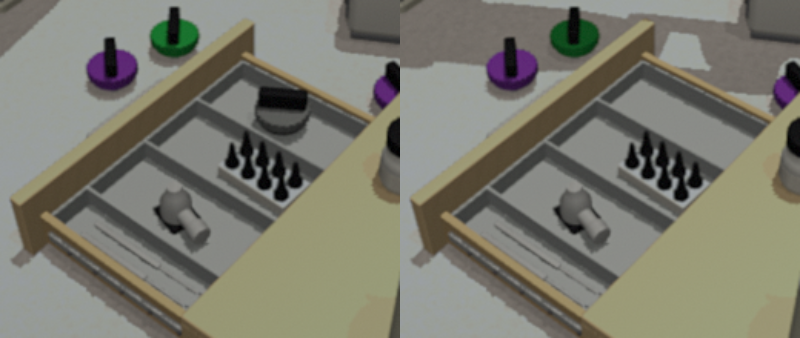

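The drawer and its contents have not moved (image shift 0.01 px), and only the cap is gone from its bay.

```bash
python3 -c "
from h import *
print(order.close_job())"
```

```text
the job is handed in; nothing more can be done
None
```

I took the grey cap from the drawer and set it in the filler neck. I pushed it down with about 11 N on the seal and turned it clockwise. It met the stop about 52–55° round. I went on for two ratchet clicks, eased off the push, let go and backed the arm away. The job was handed in at about 16 s.

- **Clicks:** I counted these from torque alone. It climbed to about 0.33 N m and fell to about zero twice, 10.5° apart. The first climb was sampled only every 3°, so I know less exactly where that click fell.
- **Cap:** The pictures taken after letting go show it level on the neck, with the rib still lined up with the gripper, so the grip had not slipped.
- **Drawer:** Compared with the first picture, the drawer and the things in it had not moved (0.01 px), and only the cap was gone.
- **Side load:** Easing off the push put a brief 3.7 N sideways load on the tool, gone once the fingers opened. No check failed.

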